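Slide a filter into the photometer's corner pocket

ROBOT

A 6-joint arm with a two-finger parallel gripper is mounted at the origin on the work surface. World frame = base frame: x ahead of the robot, y to its left, z up, the work surface at z = 0. Lengths are in m, angles in rad, forces in N, time in s.
With the tool pointing down it reaches from about 0.325 to 0.925 m from the base axis. Payload 3.1 kg.
Tool frame: the origin (TCP) lies between the finger pads; the fingertips stand 25 mm ahead of it and the grasp point (between the pads) lies 6 mm ahead of it (r.finger_overhang is the distance from the TCP to the fingertips, in m); z points along the fingers, y is the line along which they close (so a half turn about z gives the same grasp; the last joint's range is limited). The gripper opens to 85 mm and grips with 20 to 120 N. Pads are 22 mm wide; open, the fingers measure 114 mm over their backs; the gripper's body (76 mm by 85 mm) begins 54 mm behind the grasp point. The pads swing forward as they close: fully open they stand 13 mm farther back than shut.
Start: joints at [1.017, 0.217, 1.613, -0, 1.311, -0.112], TCP at [0.267, 0.565, 0.256] pointing down, gripper open.
Joint ranges: [-2.75, 2.75], [-0.78, 2.1], [0.31, 2.55], [-1.13, 4.27], [0.13, 2.63], [-2.58, 2.58]. Speed limits (rad/s): [2.79, 2.79, 3.14, 3.14, 3.14, 3.14].

INTERFACE

Orientations are given as [roll, pitch, yaw] about the fixed x, y, z axes, in that order (R = Rz(yaw) Ry(pitch) Rx(roll)).
In Python, from workcell import monitor, cams, ticket, r gives the robot as it stands. The module is installed in compiled form; this text tells all that it offers.
- The arm moves only by the tool apply_moves, never from a script. Its argument "targets" is a list of rows, each an object of numbers: "ax", "ay", "az": the turn, a rotation vector about the world's x, y, z in rad; "tx", "ty", "tz": the shift along the world's x, y, z in cm; "grip": the finger opening in cm, from 0 to 8.54. In form: [{"ax": .., "ay": .., "az": .., "tx": .., "ty": .., "tz": .., "grip": ..}, ...]. A call has 1 to 12 rows; each row is the pose to reach, as a shift and turn from the pose commanded when the call began; what a row does not reach only later rows make up. A row lasts 1/8 s, in which the tool goes at most 62.5 mm and 10.7 degrees, less where a joint would pass 70% of its speed; a pose out of reach is approached as far as the arm can. A call with a gripper value outside its range is refused whole. The fingers move at their own pace and stop on an object; "grip_force" is the grip in N (left out, the last holds). Time passes only in rows, so rows that repeat a pose let the fingers close. It gives the time, the measured TCP pose, the force, the opening and the grip force at its end, in the units of the state.
- monitor.get_state(): the state, without advancing time (a new reading comes with each control period).
- cams.snapshot(name): name is "scene" or "top" or "wrist"; returns a dict with "image" (480x640x3 uint8, red, green, blue), "depth" (480x640 float32, m along the optical axis (not along the pixel's ray), 0 where there is no reading), "K" (3x3 intrinsics, pixels), "world_from_camera" (4x4, takes a point from camera to world coordinates). Camera axes: x right, y down, z forward; pixel columns grow to the right and rows downward; lengths in m; the calibration is good to about 2 mm. A picture is of the moment at which its call begins.
- ticket.close_job(): hands the job in; it is judged then, once.
The state is a dict: "time": time; "qpos": joint angles; "qvel": joint speeds; "tau": joint torques, N m; "ee_pos": TCP position; "ee_rot": TCP orientation; "force": force on the tool from outside, world axes, zero at the start; "moment": the same for the moment, N m; "width": finger opening in m; "gripper_force": force on a finger pad.
Only numpy, scipy, OpenCV 4.12 (cv2) and the standard library are available. Lean on these libraries where they do the work, as an engineer would, in place of code of your own. Each camera call takes 0.05 s, during which the arm holds its last target. There are 200 camera calls.

TASK

On the photometer stage, push the notched filter slide flat up against the long rail first, then pin it there with a fingertip and drag it along the rail into the corner pocket at the end where the detector block stands, until it is fully home against both the rail and the end stop. Only push it about on the plate, never lift or tip it, and leave everything else where it is; finish with the robot clear.

Things in the scene. Friction and masses are not known exactly. Their poses are not given: they have to be found in the camera images.
- stage: Fixed grey plate, 220 (x) x 450 (y) x 12 mm; origin: centre of its underside, on the table. x points from its open near side to the rail, y along the rail. An aluminium rail, 14 mm high above the plate, runs along the far side; its face lies at x = +75 mm. Two end stops, 14 mm high, 12 mm thick, inner faces at y = +150 and -150 mm, run from the rail to x = +16 mm.
- pocket_left (a point): Home place of the slide's origin in the pocket at the stage's +y end (stage x = +53, y = +108 mm, on the plate's top, 12 mm above the table). The pocket: rail, end stop and a lip, 14 mm high, 10 mm thick (stage x = +16 to +26 mm), that reaches 12 mm from the stop along the rail; 49 mm wide between lip and rail. Axes as the stage's.
- pocket_right (a point): The same at the stage's -y end, mirror image (stage x = +53, y = -108 mm). Axes as the stage's.
- slide: Loose aluminium filter slide with a round amber window, 84 long (y), 44 wide (x), 16 mm high, 0.1 kg, flat on the plate. Origin: centre of its 84 x 44 outline, underside. In the middle of its near long side (-x) is a finger notch, full height, 46 mm wide and 12 mm deep: its bottom at x = -10, the shoulders' near edges at x = -22 mm. The straight +x side goes to the rail.
- detector: Fixed detector block, a white box 50 x 44 x 46 mm with a short black barrel (24 mm thick, 54 mm long) through it, standing on the plate outside one of the two end stops, either end. Origin: centre of its underside. Its end of the stage (the sign of its y in the stage's frame) is the end whose pocket is to be filled.
- level_knob: Fixed round black levelling knob, 40 mm across, 24 mm high, on the plate outside the other end stop. Origin: centre of its underside. That end's pocket stays empty.
- disc: Bystander: loose round filter holder, 42 mm across, 14 mm high, near one near corner of the plate. Origin: centre of its underside.
- jar: Bystander: small amber jar with a black lid, 38 mm across, 42 mm high, near the other near corner of the plate. Origin: centre of its underside.
- buffer_a: Bystander: white bottle, 54 mm across, 105 mm high, on the table. Origin: centre of its underside.
- buffer_b: Bystander: blue bottle, 54 mm across, 105 mm high, on the table. Origin: centre of its underside.
- beaker: Bystander: glass beaker, 68 mm across, 85 mm high, on the table. Origin: centre of its underside.
- driver: Bystander: screwdriver, 170 mm long, lying on the table beyond the rail. Its x axis points to its tip.
- tile_spare: Bystander: steel plate, 60 x 40 x 14 mm, on the table beyond the rail. Origin: centre of its underside.
There are look-alikes about, which are no part of the job. What is shaped like the slide but blue is not meant.

How it is judged:
By the outcome, as a careful person would: the job done as asked, in the order asked, and still so for the second after the job is handed in, with the robot touching nothing.
It also fails if it takes over 51 s, if anything falls off the work surface, if the arm or the gripper's body presses on something with over 40 N, if the wrist force passes 120 N, or if a joint passes its speed limit or range.

## Working session

There is one attempt and no reset: what is moved stays moved. The work goes in short steps, Python scripts to look and compute and a tool call to move; the robot and the scene stay as the last step left them, time stands still between calls to the robot, and variables do not carry over. Pictures are saved under pics/ and viewed, at most 10 in all, crops included, and the job is handed in when it is done.

Besides the shell and the picture viewer there is one more tool, called after ">>>" as name(argument=value, ...) on one line, values as JSON. apply_moves: Moves the arm, as the interface text tells. Its arguments: {"type":"object","properties":{"targets":{"type":"array","items":{"type":"object","properties":{"ax":{"type":"number"},"ay":{"type":"number"},"az":{"type":"number"},"tx":{"type":"number"},"ty":{"type":"number"},"tz":{"type":"number"},"grip":{"type":"number"}}}},"grip_force":{"type":"number"}},"required":["targets"]}

```bash
mkdir -p pics; cat > h.py <<'E'
import numpy as np, cv2
from workcell import monitor, cams, ticket, r
def snap(n,f=None):
    s=cams.snapshot(n)
    if f: cv2.imwrite('pics/'+f,cv2.cvtColor(s['image'],cv2.COLOR_RGB2BGR))
    return s
def ray(s,px,z):
    px=np.atleast_2d(np.asarray(px,float)); d=np.c_[px,np.ones(len(px))]@np.linalg.inv(s['K']).T
    T=s['world_from_camera']; d=d@T[:3,:3].T; o=T[:3,3]
    return o+d*((z-o[2])/d[:,2])[:,None]
E
python3 - <<'E'
from h import *
import pickle
d={n:snap(n,n+'1.png') for n in('top','scene')}
pickle.dump(d,open('s1.pkl','wb'))
print(monitor.get_state())
for n in d: print(d[n]['K'],d[n]['world_from_camera'])
E
```

```text
{'time': 0.1, 'qpos': array([ 1.01682885e+00,  2.17718193e-01,  1.61478670e+00,  1.96278596e-06,
        1.31130122e+00, -1.12223991e-01]), 'qvel': array([ 0.00078115, -0.0016399 , -0.00275707, -0.0003245 ,  0.00151991,
        0.00038287]), 'tau': array([-2.59834545e-03, -3.98077798e+01, -3.04968452e+01, -3.11274880e-04,
        4.31374385e-03,  6.35183554e-06]), 'ee_pos': array([0.26682802, 0.56442182, 0.2550675 ]), 'ee_rot': array([-3.13939333e+00, -2.49766040e-04,  2.69984839e+00]), 'force': array([-0.27644426,  0.34570357, -0.18836637]), 'moment': array([ 0.00497091,  0.06018556, -0.01332545]), 'gripper_force': 0.0, 'width': 0.08569513190094477}
[[494.74623346   0.         323.40830741]
 [  0.         494.74623346 238.64163778]
 [  0.           0.           1.        ]] [[-0.01927323 -0.99324997  0.11438109  0.47995189]
 [-0.99969857  0.01740421 -0.01731663  0.06833563]
 [ 0.01520903 -0.11468035 -0.99328601  1.02350842]
 [ 0.          0.          0.          1.        ]]
[[592.73432003   0.         317.84933383]
 [  0.         592.73432003 240.33869899]
 [  0.           0.           1.        ]] [[-0.84872022  0.36021695 -0.38719212  1.06957398]
 [ 0.52877989  0.56680071 -0.6317664   0.78008332]
 [-0.0081122  -0.74093232 -0.6715307   0.83442972]
 [ 0.          0.          0.          1.        ]]
```

View pics/top1.png

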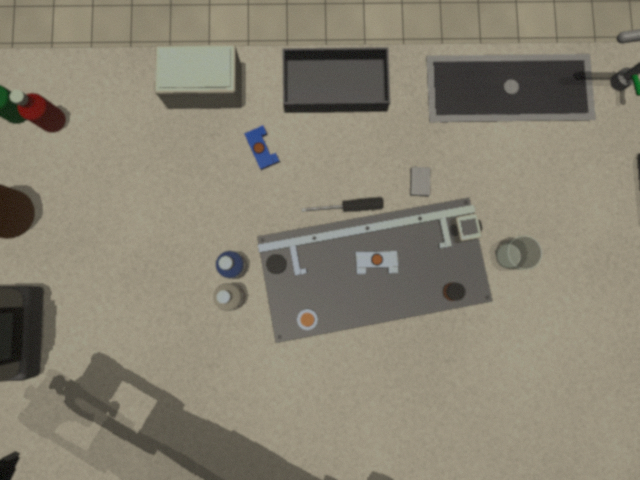

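View pics/scene1.png

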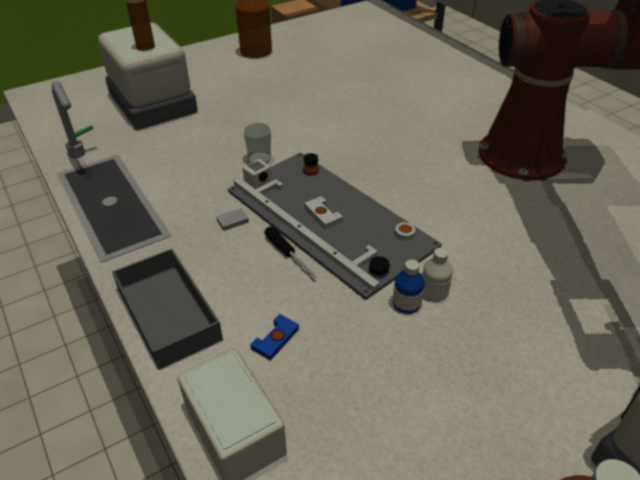

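The top view shows these slide-shaped or amber-windowed candidates:
- Notched silver slide, amber window, on the plate at (377,261). This is the target.
- Blue notched slide at (262,148), not meant.
- Disc with an orange centre at (307,320), a bystander.
- Steel plate at (421,181), a bystander.

The detector's white box is at (468,227), which is the world −y end, and the knob is at (277,264). I'll check the choice in a close crop.

```bash
python3 - <<'E'
from h import *
import pickle
s=pickle.load(open('s1.pkl','rb'))['top']; im=s['image']
c=cv2.resize(im[190:350,250:500],None,fx=3.2,fy=3.2,interpolation=cv2.INTER_CUBIC)
cv2.imwrite('pics/crop1.png',c[...,::-1])
print(ray(s,[[258,238],[468,199],[492,299],[276,342]],.012))
hsv=cv2.cvtColor(im,cv2.COLOR_RGB2HSV)
g=cv2.cvtColor(im,cv2.COLOR_RGB2GRAY)
m=((g>120)).astype(np.uint8); m[:190]=0
sub=np.zeros_like(m); sub[235:290,345:410]=m[235:290,345:410]
n,l,st,ce=cv2.connectedComponentsWithStats(sub); print(st,ce)
i=1+np.argmax(st[1:,4]); cn,_=cv2.findContours((l==i).astype(np.uint8),0,2)
b=cv2.boxPoints(cv2.minAreaRect(max(cn,key=cv2.contourArea))); print(b,ray(s,b,.028))
E
```

```text
[[ 0.60011268  0.18505013  0.012     ]
 [ 0.6744088  -0.25265071  0.012     ]
 [ 0.46646469 -0.29086207  0.012     ]
 [ 0.38932258  0.14986974  0.012     ]]
[[     0      0    640    480 306555]
 [   345    235      5      2      6]
 [   356    251     42     23    639]] [[319.38038851 239.4555822 ]
 [346.66666667 235.16666667]
 [376.62754304 260.84976526]]
[[355.61954 251.82437]
 [396.89175 250.53464]
 [397.56198 271.98245]
 [356.28976 273.2722 ]] [[ 0.56662624 -0.01361711  0.028     ]
 [ 0.56774614 -0.09733241  0.028     ]
 [ 0.52436548 -0.09710901  0.028     ]
 [ 0.52331911 -0.01380841  0.028     ]]
```

View pics/crop1.png

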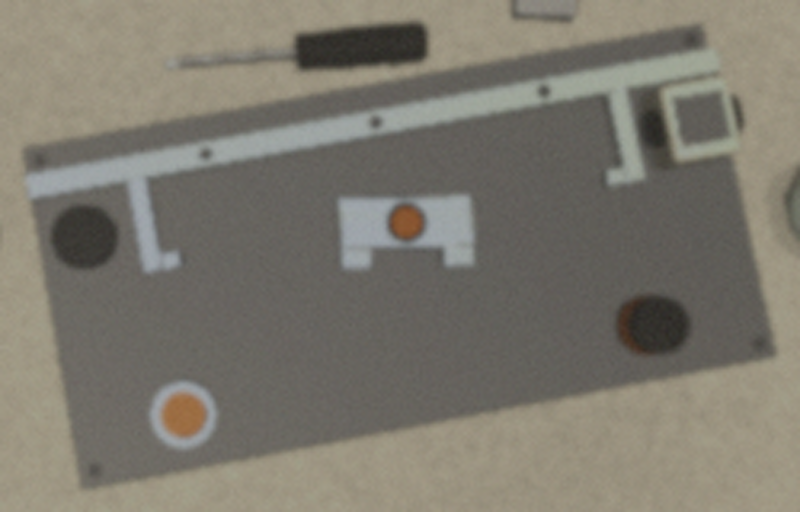

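The crop confirms the silver notched slide, with its window at crop (407,222) and its notch facing the near side. It is turned about −9° relative to the stage. The detector is at crop (700,120), so the target is pocket_right. I'll go over the near side of the notch with the fingers shut.

>>> apply_moves(targets=[{"tx":23.2,"ty":-62.6,"tz":-6,"az":0.611,"grip":0},{"tx":23.2,"ty":-62.6,"tz":-6,"az":0.611,"grip":0},{"tx":23.2,"ty":-62.6,"tz":-6,"az":0.611,"grip":0},{"tx":23.2,"ty":-62.6,"tz":-6,"az":0.611,"grip":0},{"tx":23.2,"ty":-62.6,"tz":-6,"az":0.611,"grip":0},{"tx":23.2,"ty":-62.6,"tz":-6,"az":0.611,"grip":0},{"tx":23.2,"ty":-62.6,"tz":-6,"az":0.611,"grip":0},{"tx":23.2,"ty":-62.6,"tz":-6,"az":0.611,"grip":0},{"tx":23.2,"ty":-62.6,"tz":-6,"az":0.611,"grip":0},{"tx":23.2,"ty":-62.6,"tz":-9,"az":0.611,"grip":0},{"tx":23.2,"ty":-62.6,"tz":-9,"az":0.611,"grip":0},{"tx":23.2,"ty":-62.6,"tz":-9,"az":0.611,"grip":0}])

```text
invalid input at $.targets[0]: expected keys ax, ay, az, tx, ty, tz, grip
```

```bash
python3 - <<'E'
from h import *
import pickle
s=snap('wrist','w1.png'); pickle.dump(s,open('w1.pkl','wb'))
t=monitor.get_state(); print(t['time'],t['ee_pos'],t['ee_rot'],t['force'],t['width'],r.finger_overhang)
E
```

```text
0.15 [0.26690978 0.56449149 0.25526848] [-3.13973693e+00 -2.34342262e-04  2.69976982e+00] [0.36129951 0.70806587 0.68273122] 0.08528618223296604 0.025
```

View pics/w1.png

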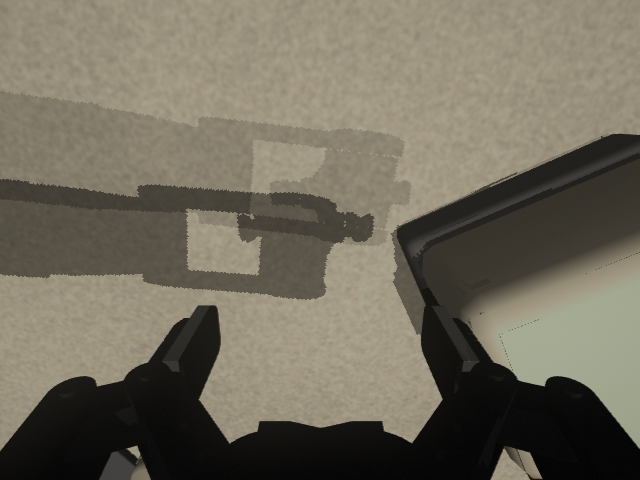

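The call was refused because every row needs all seven keys, so the arm hasn't moved. The wrist view shows only bare table and a bin. I'll send the move again.

>>> apply_moves(targets=[{"ax":0,"ay":0,"az":0.611,"tx":23.2,"ty":-62.6,"tz":-6,"grip":0},{"ax":0,"ay":0,"az":0.611,"tx":23.2,"ty":-62.6,"tz":-6,"grip":0},{"ax":0,"ay":0,"az":0.611,"tx":23.2,"ty":-62.6,"tz":-6,"grip":0},{"ax":0,"ay":0,"az":0.611,"tx":23.2,"ty":-62.6,"tz":-6,"grip":0},{"ax":0,"ay":0,"az":0.611,"tx":23.2,"ty":-62.6,"tz":-6,"grip":0},{"ax":0,"ay":0,"az":0.611,"tx":23.2,"ty":-62.6,"tz":-6,"grip":0},{"ax":0,"ay":0,"az":0.611,"tx":23.2,"ty":-62.6,"tz":-6,"grip":0},{"ax":0,"ay":0,"az":0.611,"tx":23.2,"ty":-62.6,"tz":-6,"grip":0},{"ax":0,"ay":0,"az":0.611,"tx":23.2,"ty":-62.6,"tz":-6,"grip":0},{"ax":0,"ay":0,"az":0.611,"tx":23.2,"ty":-62.6,"tz":-9,"grip":0},{"ax":0,"ay":0,"az":0.611,"tx":23.2,"ty":-62.6,"tz":-9,"grip":0},{"ax":0,"ay":0,"az":0.611,"tx":23.2,"ty":-62.6,"tz":-9,"grip":0}])

```text
time: 1.65
ee_pos: [0.4988, -0.0639, 0.1645]
ee_rot: [3.141, -0.003, -2.978]
force: [-0.0, 0.6, -0.8]
width: -0.0002
gripper_force: 0.0
```

```bash
python3 - <<'E'
from h import *
import pickle
s=snap('wrist','w2.png'); pickle.dump(s,open('w2.pkl','wb'))
t=monitor.get_state(); print(t['time'],t['ee_pos'],t['ee_rot'],t['force'],t['width'])
E
```

```text
1.7 [ 0.4985811  -0.06215322  0.16514369] [ 3.14005200e+00 -2.46883282e-03 -2.97593067e+00] [-0.26890371  0.15516428  0.80072578] -0.0003705510572002699
```

View pics/w2.png

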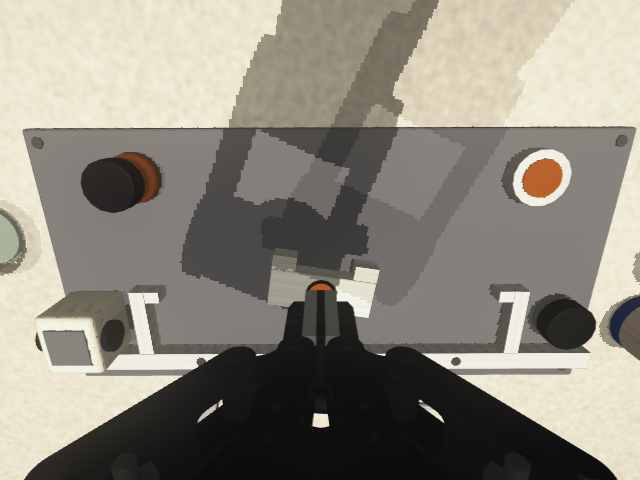

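The wrist view looks back over the stage with the rail at the bottom and is well aligned with it. The slide's shoulders are at (276,249) and (379,267). The plate's near corners are at (26,129) and (633,127).

```bash
python3 - <<'E'
from h import *
import pickle
s=pickle.load(open('w2.pkl','rb'))
print(s['world_from_camera'])
A,B=ray(s,[[26,129],[633,127]],.012)[:,:2]
L=ray(s,[[153,354],[507,354]],.026)[:,:2]  # rail face x stop inner faces, top
sl=ray(s,[[276,249],[299,251],[353,260],[379,267]],.028)[:,:2]
ey=(B-A)/np.linalg.norm(B-A); ex=np.array([ey[1],-ey[0]])
print('len',np.linalg.norm(B-A),'yaw',np.degrees(np.arctan2(ex[1],ex[0])))
C=(A+B)/2+.110*ex; print('C',C)
f=lambda P:np.c_[(P-C)@ex,(P-C)@ey]*1000
print('rail/stop',f(L)); print('shoulders',f(sl),sl)
print('tool',f(monitor.get_state()['ee_pos'][None,:2]))
E
```

```text
[[-1.62852797e-01  9.34300083e-01  3.17115627e-01  4.16900965e-01]
 [ 9.86650371e-01  1.54176371e-01  5.24470408e-02 -7.82542270e-02]
 [ 1.09537956e-04  3.21423399e-01 -9.46935577e-01  2.82968416e-01]
 [ 0.00000000e+00  0.00000000e+00  0.00000000e+00  1.00000000e+00]]
len 0.4429050156785563 yaw 9.553129606116286
C [ 0.53334326 -0.05204173]
rail/stop [[  75.25049689 -151.04139544]
 [  76.2357354   153.4872363 ]]
shoulders [[-21.79138745 -40.79554337]
 [-20.09105309 -23.19403244]
 [-12.47968928  18.49633129]
 [ -6.50632062  38.94538133]] [[ 0.51862459 -0.09588807]
 [ 0.51738016 -0.07824847]
 [ 0.51796695 -0.03587306]
 [ 0.52046371 -0.01471624]]
tool [[-35.9582121   -4.20206358]]
```

>>> apply_moves(targets=[{"ax":0,"ay":0,"az":0,"tx":-0.8,"ty":-0.1,"tz":-4,"grip":0},{"ax":0,"ay":0,"az":0,"tx":-0.8,"ty":-0.1,"tz":-8,"grip":0},{"ax":0,"ay":0,"az":0,"tx":-0.8,"ty":-0.1,"tz":-11,"grip":0},{"ax":0,"ay":0,"az":0,"tx":-0.8,"ty":-0.1,"tz":-12,"grip":0},{"ax":0,"ay":0,"az":0,"tx":-0.8,"ty":-0.1,"tz":-12.4,"grip":0},{"ax":0,"ay":0,"az":0,"tx":-0.8,"ty":-0.1,"tz":-12.4,"grip":0}])

```text
time: 2.45
ee_pos: [0.4922, -0.0618, 0.0434]
ee_rot: [-3.141, 0.002, -2.972]
force: [0.3, -0.4, 0.3]
width: -0.0003
gripper_force: 0.0
```

>>> apply_moves(targets=[{"ax":0,"ay":0,"az":0,"tx":0.79,"ty":0.13,"tz":-0.2,"grip":0},{"ax":0,"ay":0,"az":0,"tx":1.58,"ty":0.27,"tz":-0.2,"grip":0},{"ax":0,"ay":0,"az":0,"tx":2.17,"ty":0.37,"tz":-0.2,"grip":0},{"ax":0,"ay":0,"az":0,"tx":2.76,"ty":0.47,"tz":-0.2,"grip":0},{"ax":0,"ay":0,"az":0,"tx":3.25,"ty":0.55,"tz":-0.2,"grip":0},{"ax":0,"ay":0,"az":0,"tx":3.74,"ty":0.64,"tz":-0.2,"grip":0},{"ax":0,"ay":0,"az":0,"tx":4.24,"ty":0.72,"tz":-0.2,"grip":0},{"ax":0,"ay":0,"az":0,"tx":4.73,"ty":0.81,"tz":-0.2,"grip":0},{"ax":0,"ay":0,"az":0,"tx":5.22,"ty":0.89,"tz":-0.2,"grip":0},{"ax":0,"ay":0,"az":0,"tx":5.72,"ty":0.97,"tz":-0.2,"grip":0},{"ax":0,"ay":0,"az":0,"tx":6.11,"ty":1.04,"tz":-0.2,"grip":0},{"ax":0,"ay":0,"az":0,"tx":6.11,"ty":1.04,"tz":-0.2,"grip":0}])

```text
time: 3.95
ee_pos: [0.5529, -0.0516, 0.0404]
ee_rot: [-3.141, 0.001, -2.972]
force: [0.2, -0.9, -0.4]
width: 0.0002
gripper_force: 0.0
```

```bash
python3 - <<'E'
from h import *
import pickle
s=snap('top'); w=snap('wrist')
a=cv2.resize(s['image'][190:330,290:500],(630,420),interpolation=cv2.INTER_CUBIC)
b=w['image'][180:340,100:540]; b=cv2.resize(b,(630,180))
cv2.imwrite('pics/p3.png',np.vstack([a,b])[...,::-1])
t=monitor.get_state(); print(t['time'],t['ee_pos'],t['ee_rot'],t['force'])
C=np.array([ 0.53334326,-0.05204173]); y=np.radians(9.6); R=np.array([[np.cos(y),-np.sin(y)],[np.sin(y),np.cos(y)]])
print((t['ee_pos'][:2]-C)@R*1000, t['force'][:2]@R)
E
```

```text
4.05 [ 0.55252658 -0.05157924  0.04042083] [-3.14147837e+00  4.29185683e-04 -2.97236969e+00] [ 0.60824565 -0.19495543 -0.20193089]
[18.99180672 -2.74316241] [ 0.56721533 -0.29366165]
```

View pics/p3.png

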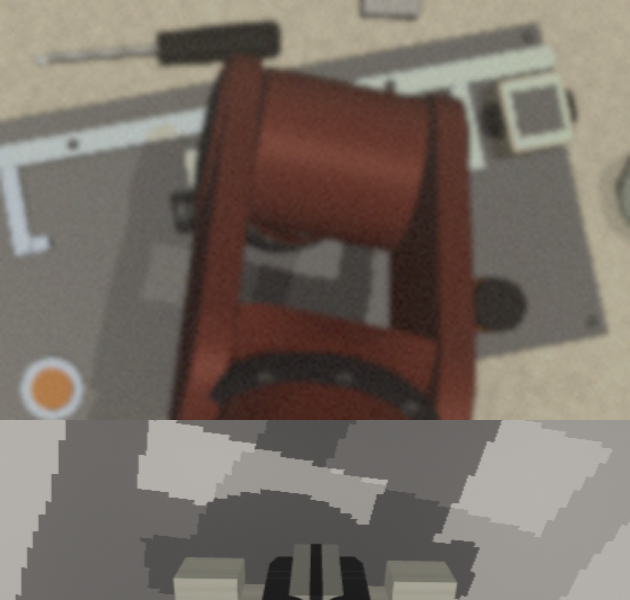

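The wrist part shows the finger in the notch at (315,575), between the shoulders at (210,578) and (420,578), and the slide is now nearly square. I'll push on slowly to the rail.

>>> apply_moves(targets=[{"ax":0,"ay":0,"az":0,"tx":0.49,"ty":0.08,"tz":0,"grip":0},{"ax":0,"ay":0,"az":0,"tx":0.89,"ty":0.15,"tz":0,"grip":0},{"ax":0,"ay":0,"az":0,"tx":1.18,"ty":0.2,"tz":0,"grip":0},{"ax":0,"ay":0,"az":0,"tx":1.28,"ty":0.22,"tz":0,"grip":0},{"ax":0,"ay":0,"az":0,"tx":1.38,"ty":0.23,"tz":0,"grip":0},{"ax":0,"ay":0,"az":0,"tx":1.38,"ty":0.23,"tz":0,"grip":0}])

```text
time: 4.8
ee_pos: [0.5649, -0.0494, 0.0401]
ee_rot: [3.141, -0.003, -2.972]
force: [-4.8, -0.5, 3.4]
width: 0.0002
gripper_force: 2.5
```

>>> apply_moves(targets=[{"ax":0,"ay":0,"az":0,"tx":0.08,"ty":0.01,"tz":0,"grip":0},{"ax":0,"ay":0,"az":0,"tx":0.08,"ty":0.01,"tz":0,"grip":0}])

```text
time: 5.05
ee_pos: [0.565, -0.0494, 0.0401]
ee_rot: [3.141, -0.005, -2.972]
force: [-6.6, -1.5, 5.6]
width: 0.0003
gripper_force: 3.5
```

```bash
python3 - <<'E'
from h import *
w=snap('wrist')
cv2.imwrite('pics/p4.png',cv2.resize(w['image'][300:480,150:490],(800,424))[...,::-1])
cv2.imwrite('pics/p4full.png',w['image'][...,::-1])
print(monitor.get_state()['force'])
E
```

```text
[-6.80859531 -1.76867966  5.10857199]
```

View pics/p4full.png

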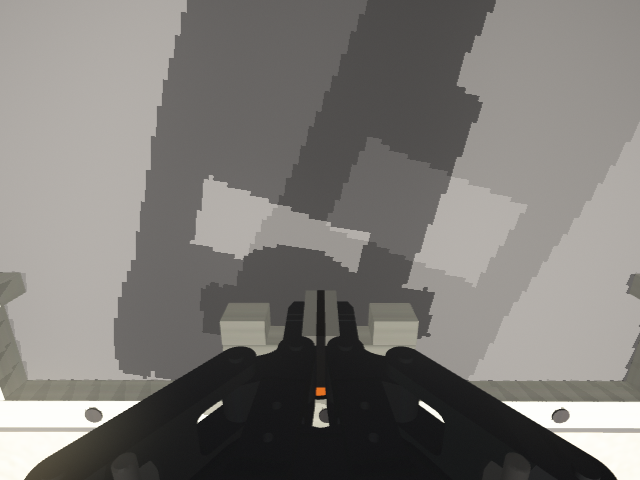

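The slide's shoulders at (245,325) and (393,325) lie level and parallel to the rail, with about 7 N pressing it on. Next I drag it along the rail towards −y.

>>> apply_moves(targets=[{"ax":0,"ay":0,"az":0,"tx":0.08,"ty":-0.49,"tz":0,"grip":0},{"ax":0,"ay":0,"az":0,"tx":0.17,"ty":-0.99,"tz":0,"grip":0},{"ax":0,"ay":0,"az":0,"tx":0.25,"ty":-1.48,"tz":0,"grip":0},{"ax":0,"ay":0,"az":0,"tx":0.34,"ty":-1.97,"tz":0,"grip":0},{"ax":0,"ay":0,"az":0,"tx":0.42,"ty":-2.46,"tz":0,"grip":0},{"ax":0,"ay":0,"az":0,"tx":0.5,"ty":-2.96,"tz":0,"grip":0}])

```text
time: 5.85
ee_pos: [0.5697, -0.0776, 0.039]
ee_rot: [3.138, -0.005, -2.973]
force: [-4.8, 3.1, 1.2]
width: 0.0
gripper_force: 2.9
```

>>> apply_moves(targets=[{"ax":0,"ay":0,"az":0,"tx":0.1,"ty":-0.49,"tz":0.1,"grip":0},{"ax":0,"ay":0,"az":0,"tx":0.2,"ty":-0.99,"tz":0.1,"grip":0},{"ax":0,"ay":0,"az":0,"tx":0.29,"ty":-1.48,"tz":0.1,"grip":0},{"ax":0,"ay":0,"az":0,"tx":0.38,"ty":-1.97,"tz":0.1,"grip":0},{"ax":0,"ay":0,"az":0,"tx":0.46,"ty":-2.46,"tz":0.1,"grip":0},{"ax":0,"ay":0,"az":0,"tx":0.54,"ty":-2.96,"tz":0.1,"grip":0},{"ax":0,"ay":0,"az":0,"tx":0.63,"ty":-3.45,"tz":0.1,"grip":0},{"ax":0,"ay":0,"az":0,"tx":0.71,"ty":-3.94,"tz":0.1,"grip":0},{"ax":0,"ay":0,"az":0,"tx":0.8,"ty":-4.43,"tz":0.1,"grip":0}])

```text
time: 6.98
ee_pos: [0.5772, -0.1222, 0.0395]
ee_rot: [3.138, -0.006, -2.972]
force: [-5.2, 2.1, -0.2]
width: -0.0001
gripper_force: 3.2
```

```bash
python3 - <<'E'
from h import *
w=snap('wrist','p5.png')
t=monitor.get_state(); print(t['time'],t['ee_pos'],t['force'])
C=np.array([ 0.53334326,-0.05204173]); y=np.radians(9.65); R=np.array([[np.cos(y),-np.sin(y)],[np.sin(y),np.cos(y)]])
print((t['ee_pos'][:2]-C)@R*1000, t['force'][:2]@R)
E
```

```text
7.025 [ 0.57731518 -0.1227354   0.03956335] [-4.80128456  1.47206119 -1.56186659]
[ 31.49940302 -77.06433609] [-4.48658667  2.25606685]
```

View pics/p5.png

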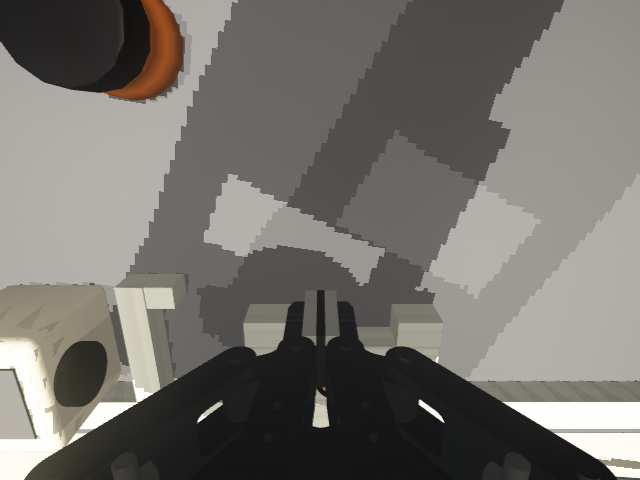

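The finger now bears on the −y shoulder at (268,325), and the slide is still flat on the rail. About 41 mm remains to the end stop.

>>> apply_moves(targets=[{"ax":0,"ay":0,"az":0,"tx":0.12,"ty":-0.49,"tz":0,"grip":0},{"ax":0,"ay":0,"az":0,"tx":0.22,"ty":-0.99,"tz":0,"grip":0},{"ax":0,"ay":0,"az":0,"tx":0.31,"ty":-1.48,"tz":0,"grip":0},{"ax":0,"ay":0,"az":0,"tx":0.39,"ty":-1.97,"tz":0,"grip":0},{"ax":0,"ay":0,"az":0,"tx":0.48,"ty":-2.46,"tz":0,"grip":0},{"ax":0,"ay":0,"az":0,"tx":0.56,"ty":-2.96,"tz":0,"grip":0},{"ax":0,"ay":0,"az":0,"tx":0.63,"ty":-3.35,"tz":0,"grip":0},{"ax":0,"ay":0,"az":0,"tx":0.68,"ty":-3.65,"tz":0,"grip":0}])

```text
time: 8.02
ee_pos: [0.5833, -0.1582, 0.0392]
ee_rot: [3.137, -0.007, -2.972]
force: [-7.4, 2.8, 0.3]
width: -0.0001
gripper_force: 3.6
```

>>> apply_moves(targets=[{"ax":0,"ay":0,"az":0,"tx":0.03,"ty":-0.2,"tz":0,"grip":0},{"ax":0,"ay":0,"az":0,"tx":0.07,"ty":-0.4,"tz":0,"grip":0},{"ax":0,"ay":0,"az":0,"tx":0.1,"ty":-0.55,"tz":0,"grip":0},{"ax":0,"ay":0,"az":0,"tx":0.1,"ty":-0.6,"tz":0,"grip":0},{"ax":0,"ay":0,"az":0,"tx":0.1,"ty":-0.6,"tz":0,"grip":0}])

```text
time: 8.65
ee_pos: [0.584, -0.1623, 0.0391]
ee_rot: [3.134, -0.008, -2.973]
force: [-7.6, 8.0, 1.2]
width: 0.0002
gripper_force: 5.4
```

>>> apply_moves(targets=[{"ax":0,"ay":0,"az":0,"tx":0.08,"ty":-0.1,"tz":0,"grip":0},{"ax":0,"ay":0,"az":0,"tx":0.13,"ty":-0.2,"tz":0,"grip":0},{"ax":0,"ay":0,"az":0,"tx":0.13,"ty":-0.2,"tz":0,"grip":0}])

```text
time: 9.02
ee_pos: [0.5841, -0.1626, 0.0391]
ee_rot: [3.13, -0.011, -2.973]
force: [-9.4, 12.0, 4.9]
width: -0.0003
gripper_force: 8.2
```

```bash
python3 - <<'E'
from h import *
w=snap('wrist','p6.png')
t=monitor.get_state(); print(t['time'],t['ee_pos'],t['force'])
C=np.array([ 0.53334326,-0.05204173]); y=np.radians(9.65); R=np.array([[np.cos(y),-np.sin(y)],[np.sin(y),np.cos(y)]])
print((t['ee_pos'][:2]-C)@R*1000, t['force'][:2]@R)
E
```

```text
9.075 [ 0.58408057 -0.16258056  0.03907072] [-9.65057022 11.907741    5.45794586]
[  31.4898554  -117.47976732] [-7.51793166 13.35696466]
```

View pics/p6.png

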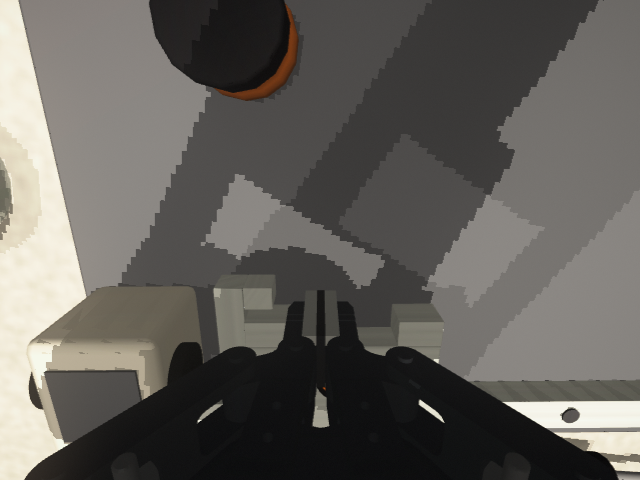

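The slide is behind the lip at (260,290) and against the stop and rail. The reaction is 13 N along the rail and 7.5 N into it. I'll ease both forces off together, back out of the notch, then rise.

>>> apply_moves(targets=[{"ax":0,"ay":0,"az":0,"tx":-0.07,"ty":0.08,"tz":0,"grip":0},{"ax":0,"ay":0,"az":0,"tx":-0.13,"ty":0.16,"tz":0,"grip":0},{"ax":0,"ay":0,"az":0,"tx":-0.26,"ty":0.32,"tz":0,"grip":0},{"ax":0,"ay":0,"az":0,"tx":-0.39,"ty":0.48,"tz":0,"grip":0},{"ax":0,"ay":0,"az":0,"tx":-0.6,"ty":0.6,"tz":0,"grip":0},{"ax":0,"ay":0,"az":0,"tx":-1.6,"ty":0.43,"tz":0,"grip":0},{"ax":0,"ay":0,"az":0,"tx":-3,"ty":0.2,"tz":0,"grip":0},{"ax":0,"ay":0,"az":0,"tx":-4,"ty":0.03,"tz":0.5,"grip":0},{"ax":0,"ay":0,"az":0,"tx":-4,"ty":0.03,"tz":5,"grip":0},{"ax":0,"ay":0,"az":0,"tx":-4,"ty":0.03,"tz":10,"grip":0},{"ax":0,"ay":0,"az":0,"tx":-8,"ty":3,"tz":14,"grip":0},{"ax":0,"ay":0,"az":0,"tx":-13,"ty":6,"tz":16,"grip":0}])

```text
time: 10.58
ee_pos: [0.4605, -0.1086, 0.2051]
ee_rot: [-3.138, 0.006, -2.973]
force: [0.2, -0.3, 1.2]
width: -0.0003
gripper_force: 0.0
```

>>> apply_moves(targets=[{"ax":0,"ay":0,"az":0,"tx":-4,"ty":5,"tz":3,"grip":0},{"ax":0,"ay":0,"az":0,"tx":-6,"ty":10,"tz":5,"grip":0},{"ax":0,"ay":0,"az":0,"tx":-6,"ty":15,"tz":5,"grip":0},{"ax":0,"ay":0,"az":0,"tx":-6,"ty":20,"tz":5,"grip":0},{"ax":0,"ay":0,"az":0,"tx":-6,"ty":25,"tz":5,"grip":0},{"ax":0,"ay":0,"az":0,"tx":-6,"ty":30,"tz":5,"grip":0},{"ax":0,"ay":0,"az":0,"tx":-6,"ty":35,"tz":5,"grip":0},{"ax":0,"ay":0,"az":0,"tx":-6,"ty":40,"tz":5,"grip":0},{"ax":0,"ay":0,"az":0,"tx":-6,"ty":40,"tz":5,"grip":0}])

```text
time: 11.7
ee_pos: [0.3992, 0.2944, 0.2518]
ee_rot: [3.141, 0.002, -2.968]
force: [0.7, -1.2, 0.0]
width: 0.0003
gripper_force: 0.0
```

```bash
python3 - <<'E'
from h import *
s=snap('top'); q=snap('scene')
a=cv2.resize(s['image'][190:350,330:500],(425,400),interpolation=cv2.INTER_CUBIC)
b=cv2.resize(q['image'][130:250,220:350],(375,400),interpolation=cv2.INTER_CUBIC)
cv2.imwrite('pics/p7.png',np.hstack([a,b])[...,::-1])
t=monitor.get_state(); print(t['time'],t['ee_pos'],t['force'])
E
```

```text
11.8 [0.39917412 0.29180431 0.25131354] [ 0.6155997  -0.47143288  0.27689143]
```

View pics/p7.png

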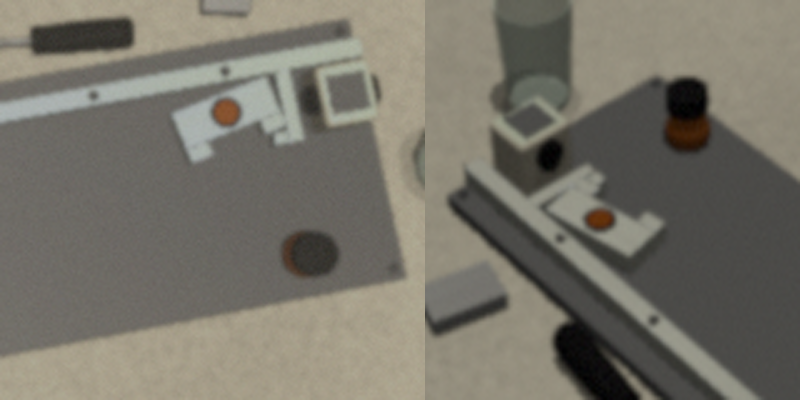

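The release failed: friction on the −y shoulder dragged the slide back. It is now turned about 9°, with its left end some 12 mm off the rail at crop (172,112). I'll measure it from the top view and mend it.

```bash
cat > m.py <<'E'
from h import *
import pickle
C=np.array([ 0.53334326,-0.05204173]); y=np.radians(9.65); R=np.array([[np.cos(y),-np.sin(y)],[np.sin(y),np.cos(y)]])
st=lambda P:(P[:,:2]-C)@R*1000
def win(s,lo=(340,225),hi=(460,275)):
    h=cv2.cvtColor(s['image'],cv2.COLOR_RGB2HSV); m=cv2.inRange(h,(3,110,60),(20,255,255))
    z=np.zeros_like(m); z[lo[1]-10:hi[1],lo[0]:hi[0]]=m[lo[1]-10:hi[1],lo[0]:hi[0]]
    v,u=np.nonzero(z); return st(ray(s,[[u.mean(),v.mean()]],.028))[0],len(u)
def edges(s):
    # stage-rectified top-face image at z=.028, 1 px = 0.5 mm; near edges of the slide per stage-y strip
    g=cv2.cvtColor(s['image'],cv2.COLOR_RGB2GRAY); T=np.linalg.inv(s['world_from_camera'])
    out=[]
    for Y in np.arange(-140,-58,4.):
        X=np.arange(-5,70,.5); P=np.c_[X,np.full(len(X),Y)]/1000@R.T+C
        q=np.c_[P,np.full(len(P),.028),np.ones(len(P))]@T[:3].T@s['K'].T
        p=(q[:,:2]/q[:,2:]).astype(np.float32)
        l=cv2.remap(g,p[:,:1],p[:,1:],cv2.INTER_LINEAR).ravel().astype(int)
        b=X[l>115]; out.append((int(Y),float(b[0]) if len(b) else None, float(b[-1]) if len(b) else None))
    return out
E
python3 - <<'E'
from m import *
s0=pickle.load(open('s1.pkl','rb'))['top']; s=snap('top')
print('win before',win(s0),'now',win(s))
print(edges(s))
k=np.array([[193,162],[212,152],[265,130],[285,122],[172,112],[268,78]])/2.5+[330,190]
print(st(ray(s,k,.028)).round(1)); t=monitor.get_state(); print(t['ee_pos'])
E
```

```text
win before (array([17.22515693, -6.19689017]), 70) now (array([  49.69647156, -103.70129246]), 71)
[(-140, 14.5, 69.5), (-136, 26.0, 69.5), (-132, 26.0, 69.5), (-128, 36.5, 69.5), (-124, 36.5, 69.5), (-120, 35.0, 69.5), (-116, 34.5, 69.5), (-112, 33.5, 69.0), (-108, 32.5, 68.5), (-104, 32.5, 67.5), (-100, 31.0, 66.5), (-96, 30.5, 66.0), (-92, 30.0, 65.0), (-88, 29.0, 64.5), (-84, 16.0, 63.5), (-80, 14.5, 62.5), (-76, 13.5, 62.0), (-72, 13.5, 61.5), (-68, 14.0, 60.0), (-64, 28.0, 59.5), (-60, 49.0, 58.0)]
[[  14.   -69.2]
 [  19.1  -86. ]
 [  28.6 -132.2]
 [  32.  -149.6]
 [  57.   -60.8]
 [  69.9 -143.7]]
[0.39927337 0.29126259 0.25124234]
```

>>> apply_moves(targets=[{"ax":0,"ay":0,"az":0,"tx":14,"ty":-45,"tz":-4,"grip":0},{"ax":0,"ay":0,"az":0,"tx":14,"ty":-45,"tz":-4,"grip":0},{"ax":0,"ay":0,"az":0,"tx":14,"ty":-45,"tz":-4,"grip":0},{"ax":0,"ay":0,"az":0,"tx":14,"ty":-45,"tz":-4,"grip":0},{"ax":0,"ay":0,"az":0,"tx":14,"ty":-45,"tz":-4,"grip":0},{"ax":0,"ay":0,"az":0,"tx":14,"ty":-45,"tz":-4,"grip":0},{"ax":0,"ay":0,"az":0,"tx":14,"ty":-45,"tz":-4,"grip":0},{"ax":0,"ay":0,"az":0,"tx":14,"ty":-45,"tz":-4,"grip":0},{"ax":0,"ay":0,"az":0,"tx":14,"ty":-45,"tz":-4,"grip":0},{"ax":0,"ay":0,"az":0,"tx":14,"ty":-45,"tz":-10,"grip":0},{"ax":0,"ay":0,"az":0,"tx":14,"ty":-45,"tz":-14,"grip":0},{"ax":0,"ay":0,"az":0,"tx":14,"ty":-45,"tz":-14,"grip":0}])

```text
time: 13.35
ee_pos: [0.5351, -0.1562, 0.1075]
ee_rot: [3.136, -0.008, -2.973]
force: [-0.6, -0.5, -1.0]
width: -0.0001
gripper_force: 0.0
```

```bash
python3 - <<'E'
from m import *
t=monitor.get_state(); print(t['time'],t['ee_pos'],t['force'],st(t['ee_pos'][None]),t['ee_rot'])
E
```

```text
13.35 [ 0.53505553 -0.15618489  0.10750245] [-0.61977873 -0.50400389 -1.01065037] [[ -15.76938465 -102.95657253]] [ 3.13626644 -0.00796439 -2.97297887]
```

>>> apply_moves(targets=[{"ax":0,"ay":0,"az":0,"tx":0,"ty":0,"tz":-3,"grip":0},{"ax":0,"ay":0,"az":0,"tx":0,"ty":0,"tz":-5.5,"grip":0},{"ax":0,"ay":0,"az":0,"tx":0,"ty":0,"tz":-6.5,"grip":0},{"ax":0,"ay":0,"az":0,"tx":0,"ty":0,"tz":-6.5,"grip":0},{"ax":0,"ay":0,"az":0,"tx":0,"ty":0,"tz":-6.5,"grip":0}])

```text
time: 13.98
ee_pos: [0.5407, -0.1583, 0.048]
ee_rot: [-3.14, 0.003, -2.972]
force: [-1.1, 0.3, -0.2]
width: 0.0004
gripper_force: 0.0
```

```bash
python3 - <<'E'
from m import *
t=monitor.get_state(); print(t['time'],t['ee_pos'],t['force'],st(t['ee_pos'][None]),t['ee_rot'])
E
```

```text
13.975 [ 0.54070171 -0.15831396  0.04800883] [-1.08694963  0.29204774 -0.19742343] [[ -10.55999053 -106.00197858]] [-3.13986410e+00  2.67916273e-03 -2.97234663e+00]
```

>>> apply_moves(targets=[{"ax":0,"ay":0,"az":0,"tx":0,"ty":0,"tz":-0.7,"grip":0},{"ax":0,"ay":0,"az":0,"tx":0.99,"ty":0.17,"tz":-0.7,"grip":0},{"ax":0,"ay":0,"az":0,"tx":1.97,"ty":0.34,"tz":-0.7,"grip":0},{"ax":0,"ay":0,"az":0,"tx":2.66,"ty":0.45,"tz":-0.7,"grip":0},{"ax":0,"ay":0,"az":0,"tx":3.06,"ty":0.52,"tz":-0.7,"grip":0},{"ax":0,"ay":0,"az":0,"tx":3.45,"ty":0.59,"tz":-0.7,"grip":0},{"ax":0,"ay":0,"az":0,"tx":3.75,"ty":0.64,"tz":-0.7,"grip":0},{"ax":0,"ay":0,"az":0,"tx":4.04,"ty":0.69,"tz":-0.7,"grip":0},{"ax":0,"ay":0,"az":0,"tx":4.24,"ty":0.72,"tz":-0.7,"grip":0},{"ax":0,"ay":0,"az":0,"tx":4.34,"ty":0.74,"tz":-0.7,"grip":0},{"ax":0,"ay":0,"az":0,"tx":4.34,"ty":0.74,"tz":-0.7,"grip":0}])

```text
time: 15.35
ee_pos: [0.582, -0.1505, 0.039]
ee_rot: [3.141, -0.002, -2.972]
force: [-3.2, -1.4, 3.1]
width: -0.0
gripper_force: 2.3
```

```bash
python3 - <<'E'
from m import *
t=monitor.get_state(); print(t['time'],t['ee_pos'],t['force'][:2]@R,t['force'][2],st(t['ee_pos'][None]),t['ee_rot'])
E
```

```text
15.35 [ 0.58195376 -0.15053726  0.039018  ] [-3.42197496 -0.84411879] 3.127184535149769 [[  31.41194903 -105.25036589]] [ 3.14125649e+00 -1.98616436e-03 -2.97221664e+00]
```

>>> apply_moves(targets=[{"ax":0,"ay":0,"az":0,"tx":0.08,"ty":0,"tz":0,"grip":0},{"ax":0,"ay":0,"az":0,"tx":0.15,"ty":-0.4,"tz":0,"grip":0},{"ax":0,"ay":0,"az":0,"tx":0.22,"ty":-0.8,"tz":0,"grip":0},{"ax":0,"ay":0,"az":0,"tx":0.27,"ty":-1.1,"tz":0,"grip":0},{"ax":0,"ay":0,"az":0,"tx":0.31,"ty":-1.35,"tz":0,"grip":0},{"ax":0,"ay":0,"az":0,"tx":0.34,"ty":-1.5,"tz":0,"grip":0},{"ax":0,"ay":0,"az":0,"tx":0.34,"ty":-1.5,"tz":0,"grip":0}])

```text
time: 16.23
ee_pos: [0.5839, -0.1623, 0.0379]
ee_rot: [3.135, -0.004, -2.973]
force: [-5.8, 7.3, 1.2]
width: -0.0
gripper_force: 5.6
```

```bash
python3 - <<'E'
from m import *
t=monitor.get_state(); print(t['time'],t['ee_pos'],t['force'][:2]@R,t['force'][2],st(t['ee_pos'][None]),t['ee_rot'])
E
```

```text
16.225 [ 0.58393856 -0.16233941  0.03786981] [-4.46378037  8.19088997] 1.2346378807027458 [[  31.39028233 -117.21822749]] [ 3.13464404 -0.0044321  -2.97327848]
```

It is home again: x is back at 31.4 mm and there is 8 N against the stop. This time I'll slide the finger off the shoulder along the rail with a light pin, then retract.

>>> apply_moves(targets=[{"ax":0,"ay":0,"az":0,"tx":-0.06,"ty":0.15,"tz":0,"grip":0},{"ax":0,"ay":0,"az":0,"tx":-0.09,"ty":0.3,"tz":0,"grip":0},{"ax":0,"ay":0,"az":0,"tx":-0.12,"ty":0.5,"tz":0,"grip":0},{"ax":0,"ay":0,"az":0,"tx":-0.16,"ty":0.7,"tz":0,"grip":0},{"ax":0,"ay":0,"az":0,"tx":-0.2,"ty":0.95,"tz":0,"grip":0},{"ax":0,"ay":0,"az":0,"tx":-0.2,"ty":0.95,"tz":0,"grip":0}])

```text
time: 16.98
ee_pos: [0.5832, -0.1576, 0.0387]
ee_rot: [-3.139, -0.002, -2.972]
force: [-5.3, -4.5, -1.7]
width: 0.0
gripper_force: 3.2
```

```bash
python3 - <<'E'
from m import *
t=monitor.get_state(); print(t['time'],t['ee_pos'],t['force'][:2]@R,t['force'][2],st(t['ee_pos'][None]),t['ee_rot'])
w=snap('wrist'); g=cv2.cvtColor(w['image'],cv2.COLOR_RGB2GRAY)
print(g[318,200:460:4].tolist()); print(cv2.cvtColor(cv2.imread('pics/p6.png'),6)[318,200:460:4].tolist())
E
```

```text
16.975 [ 0.58317273 -0.15759952  0.03872869] [-6.01228329 -3.52254319] -1.7071038840526291 [[  31.42982913 -112.41703074]] [-3.13932772e+00 -2.37186610e-03 -2.97194652e+00]
[61, 76, 125, 123, 121, 121, 127, 126, 112, 82, 82, 87, 87, 87, 86, 87, 87, 86, 86, 86, 86, 87, 23, 23, 23, 22, 70, 71, 71, 51, 20, 28, 72, 71, 72, 23, 20, 21, 22, 58, 59, 58, 58, 58, 59, 60, 58, 82, 82, 86, 87, 86, 86, 85, 86, 87, 88, 88, 87, 90, 116, 117, 117, 117, 118]
[61, 61, 60, 60, 95, 124, 123, 122, 122, 127, 124, 93, 86, 86, 86, 86, 85, 86, 86, 86, 86, 86, 24, 24, 23, 23, 72, 72, 71, 51, 18, 27, 71, 71, 71, 22, 21, 22, 23, 58, 59, 59, 59, 58, 59, 60, 58, 60, 82, 80, 88, 88, 88, 87, 88, 87, 88, 89, 89, 90, 89, 116, 117, 117, 116]
```

The pin dragged the slide roughly 2 mm along. The finger is now clear of the shoulder, so I'll retract straight back, then finish with a light push on the slide's +y end face. That contact releases without any sideways drag.

>>> apply_moves(targets=[{"ax":0,"ay":0,"az":0,"tx":0.02,"ty":-0.1,"tz":0,"grip":0},{"ax":0,"ay":0,"az":0,"tx":-0.1,"ty":-0.1,"tz":0,"grip":0},{"ax":0,"ay":0,"az":0,"tx":-0.3,"ty":-0.1,"tz":0,"grip":0},{"ax":0,"ay":0,"az":0,"tx":-0.8,"ty":-0.15,"tz":0,"grip":0},{"ax":0,"ay":0,"az":0,"tx":-2,"ty":-0.3,"tz":0,"grip":0},{"ax":0,"ay":0,"az":0,"tx":-4,"ty":-0.65,"tz":0,"grip":0},{"ax":0,"ay":0,"az":0,"tx":-4,"ty":-0.65,"tz":4,"grip":0},{"ax":0,"ay":0,"az":0,"tx":-4,"ty":-0.65,"tz":8,"grip":0},{"ax":0,"ay":0,"az":0,"tx":-4,"ty":4,"tz":12,"grip":0},{"ax":0,"ay":0,"az":0,"tx":-4,"ty":9,"tz":13,"grip":0},{"ax":0,"ay":0,"az":0,"tx":-2,"ty":14,"tz":13,"grip":0},{"ax":0,"ay":0,"az":0,"tx":-2,"ty":14,"tz":13,"grip":0}])

```text
time: 18.52
ee_pos: [0.5648, -0.0129, 0.17]
ee_rot: [3.141, 0.003, -2.968]
force: [0.7, -0.4, 0.1]
width: -0.0
gripper_force: 0.0
```

```bash
python3 - <<'E'
from m import *
t=monitor.get_state(); print(t['time'],t['ee_pos'],st(t['ee_pos'][None]))
s=snap('top','p8.png'); print(win(s),edges(s)[::2])
E
```

```text
18.525 [ 0.56478853 -0.01287341  0.17001009] [[37.56607473 33.34294674]]
(array([ 56.55535174, -42.39893914]), 4056) [(-140, 16.5, 22.5), (-132, None, None), (-124, None, None), (-116, None, None), (-108, None, None), (-100, None, None), (-92, None, None), (-84, None, None), (-76, None, None), (-68, None, None), (-60, None, None)]
```

>>> apply_moves(targets=[{"ax":0,"ay":0,"az":0,"tx":1.5,"ty":-3.4,"tz":0,"grip":0},{"ax":0,"ay":0,"az":0,"tx":2.9,"ty":-6.7,"tz":0,"grip":0},{"ax":0,"ay":0,"az":0,"tx":2.9,"ty":-6.7,"tz":0,"grip":0},{"ax":0,"ay":0,"az":0,"tx":2.9,"ty":-6.7,"tz":-4,"grip":0},{"ax":0,"ay":0,"az":0,"tx":2.9,"ty":-6.7,"tz":-8,"grip":0},{"ax":0,"ay":0,"az":0,"tx":2.9,"ty":-6.7,"tz":-8,"grip":0}])

```text
time: 19.32
ee_pos: [0.5886, -0.0821, 0.0849]
ee_rot: [3.137, -0.009, -2.973]
force: [0.5, -0.3, 0.8]
width: 0.0001
gripper_force: 0.0
```

```bash
python3 - <<'E'
from m import *
t=monitor.get_state(); print(t['time'],t['ee_pos'],st(t['ee_pos'][None]))
E
```

```text
19.325 [ 0.58856051 -0.08212301  0.08489286] [[ 49.39343802 -38.91165811]]
```

>>> apply_moves(targets=[{"ax":0,"ay":0,"az":0,"tx":0,"ty":0,"tz":-2.5,"grip":0},{"ax":0,"ay":0,"az":0,"tx":0,"ty":0,"tz":-4.4,"grip":0},{"ax":0,"ay":0,"az":0,"tx":0,"ty":0,"tz":-4.4,"grip":0},{"ax":0,"ay":0,"az":0,"tx":0,"ty":0,"tz":-4.4,"grip":0}])

```text
time: 19.82
ee_pos: [0.5938, -0.083, 0.0461]
ee_rot: [-3.141, 0.001, -2.972]
force: [0.9, -0.0, 0.0]
width: -0.0
gripper_force: 0.0
```

```bash
python3 - <<'E'
from m import *
t=monitor.get_state(); print(t['time'],t['ee_pos'],st(t['ee_pos'][None]),t['force'])
E
```

```text
19.825 [ 0.59383655 -0.08304113  0.04614582] [[ 54.44091909 -40.70119964]] [ 0.93930963 -0.02256321  0.03809243]
```

>>> apply_moves(targets=[{"ax":0,"ay":0,"az":0,"tx":0.3,"ty":0.05,"tz":-0.5,"grip":0},{"ax":0,"ay":0,"az":0,"tx":0.38,"ty":-0.44,"tz":-0.5,"grip":0},{"ax":0,"ay":0,"az":0,"tx":0.43,"ty":-0.74,"tz":-0.5,"grip":0},{"ax":0,"ay":0,"az":0,"tx":0.45,"ty":-0.9,"tz":-0.5,"grip":0},{"ax":0,"ay":0,"az":0,"tx":0.48,"ty":-1.03,"tz":-0.5,"grip":0},{"ax":0,"ay":0,"az":0,"tx":0.5,"ty":-1.15,"tz":-0.5,"grip":0},{"ax":0,"ay":0,"az":0,"tx":0.52,"ty":-1.3,"tz":-0.5,"grip":0},{"ax":0,"ay":0,"az":0,"tx":0.52,"ty":-1.3,"tz":-0.5,"grip":0}])

```text
time: 20.82
ee_pos: [0.5982, -0.094, 0.0403]
ee_rot: [3.138, -0.0, -2.973]
force: [-0.1, 7.0, 2.9]
width: 0.0003
gripper_force: 3.4
```

```bash
python3 - <<'E'
from m import *
t=monitor.get_state(); print(t['time'],t['ee_pos'],st(t['ee_pos'][None]),t['force'][:2]@R,t['force'][2])
E
```

```text
20.825 [ 0.5981895  -0.09402217  0.04030052] [[ 56.89152946 -52.2565425 ]] [1.09066429 6.91896087] 2.8520986514941806
```

There is 7 N on the end face at the predicted home position. I'll back straight off along +y, rise and clear.

>>> apply_moves(targets=[{"ax":0,"ay":0,"az":0,"tx":-0.03,"ty":0.2,"tz":0,"grip":0},{"ax":0,"ay":0,"az":0,"tx":-0.08,"ty":0.45,"tz":0,"grip":0},{"ax":0,"ay":0,"az":0,"tx":-0.3,"ty":1.5,"tz":0,"grip":0},{"ax":0,"ay":0,"az":0,"tx":-0.4,"ty":2,"tz":0,"grip":0},{"ax":0,"ay":0,"az":0,"tx":-0.5,"ty":2,"tz":4,"grip":0},{"ax":0,"ay":0,"az":0,"tx":-2,"ty":4,"tz":9,"grip":0},{"ax":0,"ay":0,"az":0,"tx":-5,"ty":7,"tz":13,"grip":0},{"ax":0,"ay":0,"az":0,"tx":-9,"ty":10,"tz":16,"grip":0},{"ax":0,"ay":0,"az":0,"tx":-13,"ty":13,"tz":18,"grip":0},{"ax":0,"ay":0,"az":0,"tx":-16,"ty":18,"tz":19,"grip":0},{"ax":0,"ay":0,"az":0,"tx":-18,"ty":23,"tz":20,"grip":0},{"ax":0,"ay":0,"az":0,"tx":-20,"ty":28,"tz":20,"grip":0}])

```text
time: 22.32
ee_pos: [0.398, 0.1857, 0.2415]
ee_rot: [3.141, 0.004, -2.973]
force: [0.4, 0.5, -0.5]
width: 0.0001
gripper_force: 0.0
```

>>> apply_moves(targets=[{"ax":0,"ay":0,"az":0,"tx":0,"ty":5,"tz":0,"grip":0},{"ax":0,"ay":0,"az":0,"tx":0,"ty":10,"tz":0,"grip":0},{"ax":0,"ay":0,"az":0,"tx":0,"ty":12,"tz":0,"grip":0},{"ax":0,"ay":0,"az":0,"tx":0,"ty":12,"tz":0,"grip":0},{"ax":0,"ay":0,"az":0,"tx":0,"ty":12,"tz":0,"grip":0}])

```text
time: 22.95
ee_pos: [0.3983, 0.3029, 0.2398]
ee_rot: [-3.14, -0.001, -2.973]
force: [-0.3, -0.4, -0.2]
width: -0.0
gripper_force: 0.0
```

```bash
python3 - <<'E'
from m import *
t=monitor.get_state(); print(t['time'],t['ee_pos'],t['force'])
s=snap('top','p9.png'); pickle.dump(s,open('s9.pkl','wb')); print(win(s),edges(s))
E
```

```text
22.95 [0.39829826 0.30290476 0.23978277] [-0.30081089 -0.39730835 -0.15002352]
(array([  58.94724877, -108.06260581]), 67) [(-140, 15.0, 69.5), (-136, 29.5, 69.5), (-132, 31.0, 69.5), (-128, 42.0, 69.5), (-124, 42.0, 69.5), (-120, 42.0, 69.5), (-116, 42.0, 69.5), (-112, 42.0, 47.5), (-108, 42.0, 47.0), (-104, 41.5, 48.0), (-100, 42.0, 69.5), (-96, 42.0, 69.5), (-92, 42.0, 69.5), (-88, 41.5, 69.5), (-84, 30.0, 69.5), (-80, 29.5, 69.5), (-76, 30.0, 69.5), (-72, 30.0, 69.5), (-68, 30.0, 69.5), (-64, None, None), (-60, None, None)]
```

The top view confirms it: the window is at stage (58.9, −108.1), the notch bottom is level at x = 42, and both shoulders are at about x = 30. The slide is square and fully home, so I'm handing in.

```bash
python3 -c "
from h import *
print(ticket.close_job())"
```

```text
the job is handed in; nothing more can be done
None
```

The slide is home in the detector-end pocket, flat on the rail and against the end stop, and the robot is clear; my first release pulled it partly out, so I re-seated it rail first and closed the last ~2 mm by pushing its end face rather than with the pinned drag.

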